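# Slide the work carrier past its sprung latch in a drilling jig

## Task

Bring the work under the drill guide: press the red sprung latch bar of the drilling jig well down with the fingertips and, keeping it held down all the way, push the carrier by its blue back block past the latch tooth, gently, until it is fully home against the end stops. Only then let the latch bar spring up again so that the carrier is locked there. Only press and push: grip and lift nothing, do not touch the pine block riding on the carrier, and leave the tools and the tape beside the jig where they are.

Things in the scene. Friction and masses are not known exactly. Their poses are not given: they have to be found in the camera images.
- jig: Fixed drilling jig: grey base 300 x 134 x 5 mm on the bench, x -165 to +135. Origin: bench top, mid-width, under the latch tooth. +x = way the carrier is pushed, from the rear end with the red pad to the bridge; z up. Two aluminium rails, x -90 to +130, tops 42 mm above the bench, leave a 74 mm wide gap for the fingers (y -37 to +37). End stops halt the carrier's front edge at x = 123.
- drill_bush (a point): Brass drill bush on top of the dark steel bridge over the jig's far end: jig x = 95 mm, mid-width, 90 mm above the bench. The bridge is 24 mm deep along x, 133 mm wide, underside 74 mm above the bench; the pine block ends below it.
- latch (a joint): Red sprung bar, 40 mm wide, jig x -160 to +12, with a yellow tooth (12 x 20 mm) at jig x = 0. Goes straight down, level wherever pressed. 0 = up (flat top 25.5 mm above the bench, tooth in a carrier slot); 0.014 m = fully down. Tooth clears the carrier from 0.006. Spring 1.5 N at first, 5.5 N fully down; rises when released, but solid carrier over the tooth keeps it at about 0.006.
- press_pad (a point): Point on the latch bar's flat top, mid-width, at jig x = -115 mm on the exposed ribbed red pad, 30 mm behind the carrier's push face at the start; 25.5 mm above the bench when up, 11.5 mm fully down; moves with the bar. The bar may be pressed and stroked anywhere behind the carrier, from jig x = -160 mm on.
- carrier: Loose steel plate 153 x 88 x 8 mm, about 0.35 kg, sliding on the rails, held down by their lips (1.5 mm play). Origin: underside, mid-width, 75 mm ahead of its back face, 27 mm above the bench; x along the jig's x. Tooth slots (17 x 25 mm) at its x = +10 (start: origin at jig x = -10) and x = -45 (home: origin at jig x = +45, against the stops; travel 55 mm). Play in a slot 2.5 mm either way.
- push_face (a point): Centre of the upright rear face of the carrier's blue back block, mid-width, 42 mm above the bench and 75 mm behind the carrier's origin. The block is 70 mm wide, 16 mm thick, top 55 mm above the bench; plate and block make one flush face down to 27 mm. Fingers pressing the bar behind it meet this face when moved along the jig's +x.
- pine_block: Pine offcut 45 x 60 x 30 mm lying loose in the low-walled tray on the front of the carrier, centre 50 mm ahead of the carrier's origin, underside 35 mm and top 65 mm above the bench. Origin: centre of its underside. It rides along with the carrier.
- pliers: Bystander: pliers with red handles, 53 x 164 x 17 mm, lying left of the jig. Origin: centre of underside.
- black_tape: Bystander: roll of black insulating tape, 57 mm across, 19 mm high, right of the jig. Origin: centre of underside.
- yellow_screwdriver: Bystander: yellow-handled screwdriver, 174 mm long, 24 mm high, right of the jig. Origin: centre of underside.
Things that resemble listed ones, but are neither listed nor needed, are in the scene too. What is shaped like the carrier but orange or yellow is not meant.

How it is judged (in metres and radians):
On the way, in this order (a step that is already met when the one before it is completed fails the run):
1. the latch bar is pressed down clear of the carrier while the carrier is still at its start (value of joint latch above 0.0065 m and x of carrier in the frame of jig below 0 m), for 0.1 s.
2. the latch bar is still held down while the carrier slides past the tooth (value of joint latch above 0.0065 m and x of carrier in the frame of jig between 0.01 and 0.04 m), for 0.1 s.
3. the carrier is home against the end stops, the latch bar still held down (value of joint latch above 0.0065 m and x of carrier in the frame of jig above 0.041 m), for 0.1 s.
At the end, for the whole second after the job is handed in: The carrier's origin is at jig x = 45 mm within 4 mm, the latch bar is up again (joint below 2 mm, its tooth in the carrier's rear slot), the pine block still lies in the carrier's tray (within 8 mm of its place), all at rest (x of carrier in the frame of jig between 0.041 and 0.049 m and value of joint latch below 0.002 m and linear speed of each of carrier, pine_block below 0.01 m/s and x of pine_block in the frame of carrier between 0.042 and 0.058 m and y of pine_block in the frame of carrier between -0.008 and 0.008 m and z of pine_block in the frame of carrier below 0.012 m); the robot touches nothing.
It fails at once if the carrier is lifted or forced up out of its guides (z of carrier in the frame of jig above 0.033 m or angle between carrier's own z axis and vertical above 0.1 rad).
It fails at once if the carrier is gripped, rammed or forced (more than 40 N from the fingers) (contact force between the fingers and carrier above 40 N).
It fails at once if the robot touches the pine block (contact force between any of the arm, the fingers and pine_block above 1 N).
It fails at once if the pine block is lifted off the carrier or tipped (z of pine_block in the frame of carrier above 0.018 m or angle between pine_block's own z axis and vertical above 0.25 rad).
It fails at once if a tool or the tape beside the jig is moved (distance of any of pliers, black_tape, yellow_screwdriver from where it was at the start of the episode above 0.02 m).
It also fails if it takes over 40 s, if anything falls off the work surface, if the arm or the gripper's body presses on something with over 40 N, if the wrist force passes 120 N, or if a joint passes its speed limit or range.

## Robot

A 7-joint arm with a two-finger parallel gripper is mounted at the origin on a cart in front of the work surface, level with it; the furniture and walls round the work are solid. World frame = base frame: x ahead of the robot, y to its left, z up, the work surface at z = 0. Lengths are in mm, angles in rad, forces in N, time in s.
With the tool pointing down it reaches from about 350 to 775 mm from the base axis. Payload 3.1 kg.
Tool frame: the origin (TCP) lies at the centre of the arm's flange, where the gripper is bolted on; the fingertips stand 173 mm ahead of it and the grasp point (between the pads) lies 155 mm ahead of it; z points along the fingers, x is the direction in which the jaws open and shut, and the axes are right-handed (so a half turn about z gives the same grasp; the last joint's range is limited). The gripper opens to 85 mm and grips with 20 to 120 N. Pads are 22 mm wide; open, the fingers measure 114 mm over their backs; the gripper's body (76 mm by 85 mm) begins 54 mm behind the grasp point. The pads swing forward as they close: fully open they stand 13 mm farther back than shut.
Start: joints at [-1.262, 0.311, 0.014, 1.512, -0.004, 1.319, -0.027], TCP at [188.976, 516.528, 404.704] pointing down, gripper open.
Joint ranges: [-2.7, 2.7], [-0.3, 1.91], [-1.27, 1.3], [0.12, 2.57], [-1.44, 4.58], [0.2, 2.03], [-3.05, 3.05]. Speed limits (rad/s): [2.79, 2.79, 3.14, 3.14, 3.14, 3.14, 3.14].

## Interface

Orientations are given as a unit quaternion [w, x, y, z].
In Python, from plant import telemetry, vision, order, nets gives the robot as it stands.
- The arm moves only by the tool play_rows, never from a script. Its argument "deltas" is a list that holds one entry, the list of rows, each a list of 7 numbers: the turn, a rotation vector about the tool's x, y, z in rad, then the shift along the tool's x, y, z in m, then the closure in counts, from 0 (fully open) to 255 (shut). In form: [[[ax, ay, az, dx, dy, dz, claw], ...]]. A call has 1 to 8 rows; each row is the pose to reach, as a shift and turn from the pose measured when the call began, along the tool's axes at that moment; what a row does not reach only later rows make up. A row lasts 1/12 s, in which the tool goes at most 41.7 mm and 7.16 degrees, less where a joint would pass 70% of its speed; a pose out of reach is approached as far as the arm can. A call with a gripper value outside its range is refused whole. The fingers move at their own pace and stop on an object; "force" is the grip in N (left out, the last holds). Time passes only in rows, so rows that repeat a pose let the fingers close. It gives the time, the measured TCP pose, the force and the opening at its end, in the units of the state.
- telemetry.sense(): the state, without advancing time (a new reading comes with each control period).
- vision.capture(name): name is "scene" or "top" or "wrist"; returns a dict with "image" (480x640x3 uint8, blue, green, red), "K" (3x3 intrinsics, pixels), "origin" and "orientation" of the camera in the world; the wrist camera has in their place "hand_eye" (4x4, takes a point from camera to tool coordinates, whose origin is the TCP and whose axes are the tool frame's). Camera axes: x right, y down, z forward; pixel columns grow to the right and rows downward; lengths in mm; the calibration is good to about 2 mm. A picture is of the moment at which its call begins: read the wrist's pose just before it. There is no depth.
- order.finish_job(): hands the job in, once; it reports no verdict.
Trained networks look in a picture, given as the dict that the camera call returned (one of the last four; its "shot" number tells which), for a name from the list of things; names that differ only in an ending like _2 or _b are one class to them, and where a whole thing is asked for, a point or a joint stands for the part that bears it (a point fixed in the world has none). Each returns a list of dicts, best first, with "score" (0 to 1); they miss things now and then, are a little off and sometimes report something else, mostly with a low value. They report only what shows in the picture. A call takes as long as a camera call. They do not tell look-alikes from the thing itself.
- nets.spot_in(picture, name): "at" ([column, row] in pixels, amid what is visible of it).
The state is a dict: "clock": time; "q": joint angles; "joint_velocities": joint speeds; "joint_efforts": joint torques, N m; "position": TCP position; "ee_rot": TCP orientation; "ft_force": force on the tool from outside, world axes, zero at the start; "torque": the same for the moment, N m; "finger_gap": opening from 0.0 (shut) to 1.0 (fully open).
Only numpy, scipy, OpenCV 4.12 (cv2) and the standard library are available. Lean on these libraries where they do the work, as an engineer would, in place of code of your own. Each camera call takes 0.05 s, during which the arm holds its last target. There are 200 camera calls.

## Working session

There is one attempt and no reset: what is moved stays moved. The work goes in short steps, Python scripts to look and compute and a tool call to move; the robot and the scene stay as the last step left them, time stands still between calls to the robot, and variables do not carry over. Pictures are saved under pics/ and viewed, about 8 in all and at most 12, crops included, and the job is handed in when it is done.

Besides the shell and the picture viewer there is one more tool, called as name(argument=value, ...), one argument or row to a line, values as JSON. play_rows: Moves the arm, as the interface text tells. Its arguments: {"type":"object","properties":{"deltas":{"type":"array","items":{"type":"array","items":{"type":"array","items":{"type":"number"}}}},"force":{"type":"number"}},"required":["deltas"]}

```bash
mkdir -p pics; cat > h.py <<'E'
import numpy as np, cv2
from scipy.spatial.transform import Rotation as R
from plant import telemetry, vision, order, nets
def rot(q): return R.from_quat([q[1],q[2],q[3],q[0]]).as_matrix()
def cam(p,s=None):
    if 'hand_eye' in p:
        T=np.array(p['hand_eye']); A=rot(s['ee_rot']); return A@T[:3,:3], A@T[:3,3]+np.array(s['position'])
    o=p['orientation']; return (rot(o) if np.size(o)==4 else np.array(o)), np.array(p['origin'])
def ray(p,uv,z,s=None):
    A,o=cam(p,s); d=A@np.linalg.solve(np.array(p['K']),[uv[0],uv[1],1]); return o+d*(z-o[2])/d[2]
def proj(p,X,s=None):
    A,o=cam(p,s); c=(np.atleast_2d(X)-o)@A; c=c@np.array(p['K']).T; return c[:,:2]/c[:,2:]
E
python3 - <<'E'
from h import *
s=telemetry.sense(); print(s)
ims=[]
for n in ['scene','top']:
    p=vision.capture(n); print(n,p['origin'],p['orientation'],p['K'])
    cv2.imwrite(f'pics/{n}0.png',p['image'])
    for k in ['jig','latch','carrier','pine_block','drill_bush','press_pad','push_face','pliers','black_tape','yellow_screwdriver']:
        try: print(k,[(np.round(d['at']).tolist(),round(d['score'],2)) for d in nets.spot_in(p,k)])
        except Exception as e: print(k,e)
E
```

```text
{'clock': 0.0, 'q': array([-1.26170291,  0.31172768,  0.01398635,  1.51306796, -0.00439048,
        1.31922352, -0.02717514]), 'joint_velocities': array([ 0.00158108, -0.00221545,  0.00055111,  0.00023007, -0.00066218,
        0.00100478, -0.00120857]), 'joint_efforts': array([ 3.52076222e-04, -3.79913020e+01,  1.46290390e-01, -2.30589294e+01,
        1.22983867e-02,  1.36928874e-02, -1.47350113e-05]), 'position': array([188.86323376, 516.20646278, 403.61508644]), 'ee_rot': array([ 7.28678515e-04,  8.19615274e-01,  5.72913054e-01, -9.50848511e-04]), 'ft_force': array([-0.76500805,  0.10359933,  0.29979133]), 'torque': array([ 0.03432832, -0.047769  , -0.02643125]), 'finger_gap': 0.9963852883773135}
scene [ -83.42567421 -918.71229408  929.92995818] [-0.40711081  0.85548774 -0.28374248  0.14795852] [[591.34047572   0.         314.34092242]
 [  0.         591.34047572 249.24310824]
 [  0.           0.           1.        ]]
jig [([286.0, 268.0], 0.68)]
latch [([252.0, 283.0], 0.66), ([297.0, 240.0], 0.39)]
carrier [([276.0, 257.0], 0.74), ([325.0, 371.0], 0.66), ([431.0, 342.0], 0.65)]

[... 389 characters left out ...]
.70605302 -0.70155456  0.06925276] [[605.32462555   0.         315.09462931]
 [  0.         605.32462555 236.14737754]
 [  0.           0.           1.        ]]
jig [([295.0, 256.0], 0.92)]
latch [([299.0, 283.0], 0.91)]
carrier [([448.0, 201.0], 0.91), ([420.0, 289.0], 0.71), ([292.0, 245.0], 0.58), ([297.0, 254.0], 0.21)]
pine_block [([285.0, 218.0], 0.69)]
drill_bush [([298.0, 253.0], 0.96), ([292.0, 247.0], 0.35)]
press_pad [([302.0, 283.0], 0.61)]
push_face [([446.0, 202.0], 0.98), ([418.0, 291.0], 0.75), ([300.0, 283.0], 0.74), ([298.0, 245.0], 0.55), ([299.0, 254.0], 0.22)]
pliers [([235.0, 273.0], 0.65)]
black_tape [([344.0, 258.0], 0.62)]
yellow_screwdriver [([357.0, 245.0], 0.59)]
```

View pics/top0.png

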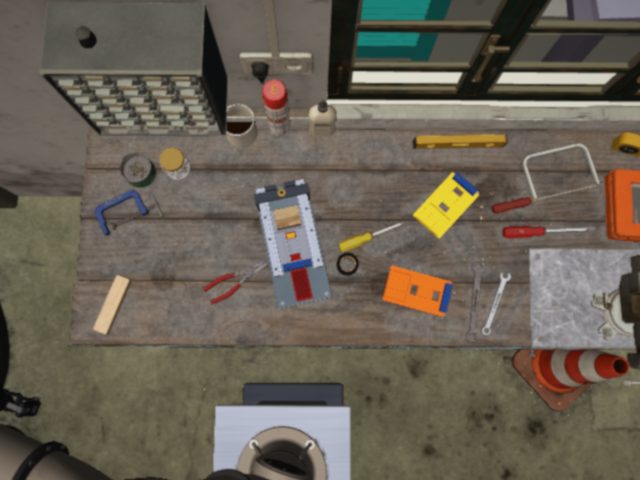

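View pics/scene0.png

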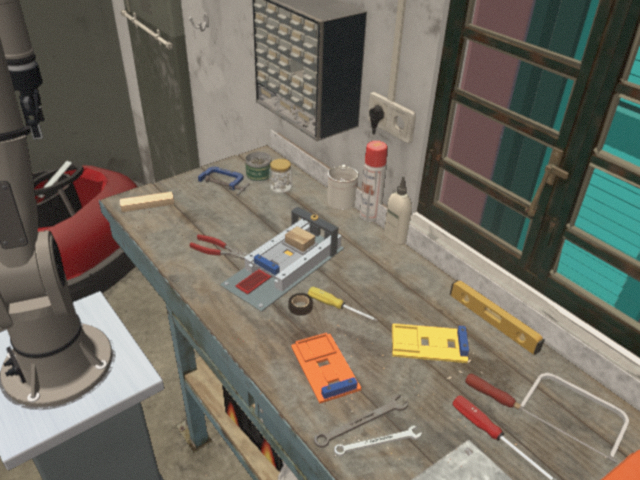

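Seen: the jig with the steel carrier, its blue block and the red pad lies at about (292,243) in the top picture. The look-alike carriers are orange (418,290) and yellow (447,203), both loose and not in the jig. The one in the jig is meant.

```bash
python3 - <<'E'
from h import *
s=telemetry.sense(); p=vision.capture('top')
for n,uv,z in [('bush',(282,192),90),('pad',(302,284),25),('rearL',(275,303),5),('rearR',(330,297),5),('blockface',(298,267),55),('pliers',(235,283),10),('tape',(347,264),19)]: print(n,ray(p,uv,z).round())
w=vision.capture('wrist'); print(np.round(w['hand_eye'],3),w['K'],rot(s['ee_rot']).round(3))
c=cv2.resize(p['image'][170:315,220:370],None,fx=4,fy=4,interpolation=cv2.INTER_CUBIC); cv2.imwrite('pics/crop.png',c)
E
```

```text
bush [644.   4.  90.]
pad [433. -45.  25.]
rearL [388.  21.   5.]
rearR [ 404. -113.    5.]
blockface [470. -36.  55.]
pliers [436. 119.  10.]
tape [ 483. -154.   19.]
[[  1.     -0.     -0.     -0.123]
 [  0.      0.966   0.258 -65.453]
 [ -0.     -0.258   0.966  31.603]
 [  0.      0.      0.      1.   ]] [[348.57391684   0.         325.05052505]
 [  0.         348.57391684 242.4156252 ]
 [  0.           0.           1.        ]] [[ 0.344  0.939  0.   ]
 [ 0.939 -0.344 -0.   ]
 [-0.     0.    -1.   ]]
```

View pics/crop.png

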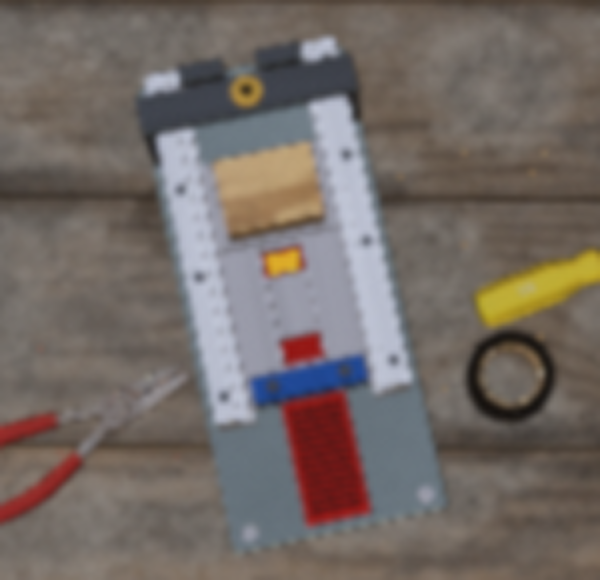

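play_rows(
  deltas=[
    [[0,0,-0.26,-0.21,0.215,0.0,255],[0,0,-0.26,-0.21,0.215,0.0,255],[0,0,-0.26,-0.21,0.215,0.0,255],[0,0,-0.26,-0.21,0.215,0.0,255],[0,0,-0.52,-0.423,0.433,0.06,255],[0,0,-0.52,-0.423,0.433,0.06,255],[0,0,-0.52,-0.423,0.433,0.06,255],[0,0,-0.52,-0.423,0.433,0.06,255]],
  ],
  force=40,
)

```text
clock: 1.87
position: [328.1, 225.7, 383.8]
ee_rot: [0.0, 0.644, 0.765, 0.001]
ft_force: [1.5, 0.1, -0.7]
finger_gap: 0.001
```

play_rows(
  deltas=[
    [[0,0,0,-0.273,0.077,0.04,255],[0,0,0,-0.273,0.077,0.04,255],[0,0,0,-0.273,0.077,0.04,255],[0,0,0,-0.273,0.077,0.04,255],[0,0,0,-0.273,0.077,0.04,255],[0,0,0,-0.273,0.077,0.04,255],[0,0,0,-0.273,0.077,0.04,255],[0,0,0,-0.273,0.077,0.04,255]],
  ],
)

```text
clock: 2.53
position: [452.1, -38.3, 343.6]
ee_rot: [0.003, 0.649, 0.761, -0.001]
ft_force: [-0.5, -0.5, 0.2]
finger_gap: -0.001
```

```bash
python3 - <<'E'
from h import *
s=telemetry.sense(); p=vision.capture('wrist'); print(s['position'],s['joint_velocities'].round(3),s['ft_force'])
import pickle; pickle.dump((s,p),open('w1.pkl','wb'))
cv2.imwrite('pics/w1.png',p['image'])
for k in ['drill_bush','press_pad','push_face','latch','pine_block']:
    print(k,[(np.round(d['at']).tolist(),round(d['score'],2)) for d in nets.spot_in(p,k)])
E
```

```text
[452.11190402 -38.25213013 343.63760935] [-0.062 -0.042 -0.098  0.036 -0.041  0.06  -0.113] [-0.45704869 -0.50190963  0.19802279]
drill_bush [([330.0, 216.0], 0.55)]
press_pad [([331.0, 208.0], 0.62)]
push_face [([46.0, 154.0], 0.59), ([6.0, 334.0], 0.58), ([345.0, 272.0], 0.56)]
latch [([326.0, 206.0], 0.89)]
pine_block [([326.0, 386.0], 0.7)]
```

View pics/w1.png

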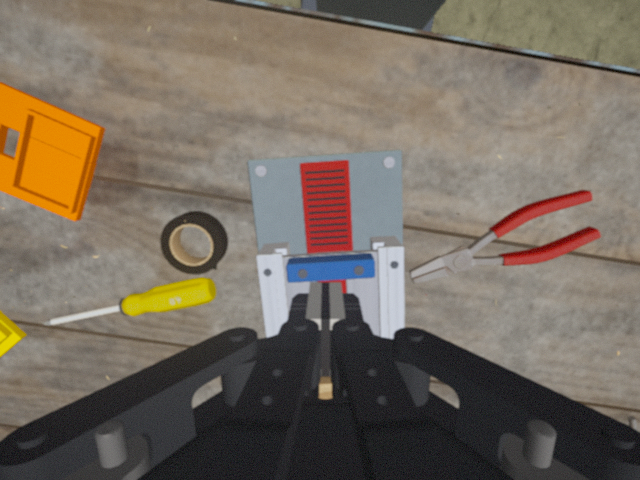

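The wrist picture shows the jig from the rear: base rear corners at (250,160) and (401,151), pad x 301–348, blue block top rear edge at (288,258)–(374,254).

```bash
cat > fit.py <<'E'
from h import *
import sys
from scipy.optimize import least_squares
s=telemetry.sense(); p=vision.capture('wrist'); print(s['position'],np.abs(s['joint_velocities']).max())
J=np.array([[-165,67,5],[-165,-67,5],[-160,20,25.5],[-160,-20,25.5],[-85,35,55],[-85,-35,55]],float)
g0=np.array([[401,151],[250,160],[348,160],[301,162],[374,254],[288,258]],np.float32)
def W(v,P): c,sn=np.cos(v[2]),np.sin(v[2]); return P@np.array([[c,sn,0],[-sn,c,0],[0,0,1]])+[v[0],v[1],0]
g=cv2.cornerSubPix(cv2.cvtColor(p['image'],cv2.COLOR_BGR2GRAY),g0[:,None].copy(),(4,4),(-1,-1),(3,50,.01))[:,0]
for nm,G in (('raw',g0),('sub',g)):
    r=least_squares(lambda v:(proj(p,W(v,J),s)-G).ravel(),[550,-15,.15],loss='soft_l1',x_scale=[10,10,.1])
    print(nm,r.x,np.degrees(r.x[2]),'\n',(proj(p,W(r.x,J),s)-G).round(1).tolist())
print(g.round(1).tolist())
v=r.x; im=p['image'].copy()
for u in proj(p,W(v,np.vstack([J,[[-90,66,42],[-90,-66,42],[-115,0,25.5]]])),s): cv2.circle(im,tuple(np.round(u*8).astype(int).tolist()),12,(0,255,0),-1,shift=3)
cv2.imwrite('pics/f1.png',cv2.resize(im[130:280,230:420],None,fx=4,fy=4,interpolation=cv2.INTER_CUBIC))
t=vision.capture('top')
print('top bush',proj(t,W(v,np.array([[95,0,90.],[-165,67,5],[-165,-67,5]]))).round(1).tolist())
E
python3 fit.py
```

```text
[450.38503322 -28.25090531 343.66247812] 0.004065164539599809
raw [ 5.50738586e+02 -4.81750933e-01  2.33916305e-01] 13.402417048545717 
 [[2.0, -1.7], [-3.7, -1.2], [1.8, -0.6], [-1.1, 0.4], [1.7, 4.8], [-2.5, 5.9]]
sub [ 5.50738586e+02 -4.81750933e-01  2.33916305e-01] 13.402417048545717 
 [[2.0, -1.7], [-3.7, -1.2], [1.8, -0.6], [-1.1, 0.4], [1.7, 4.8], [-2.5, 5.9]]
[[401.0, 151.0], [250.0, 160.0], [348.0, 160.0], [301.0, 162.0], [374.0, 254.0], [288.0, 258.0]]
top bush [[274.4, 192.4], [272.5, 308.6], [326.2, 296.2]]
```

View pics/f1.png

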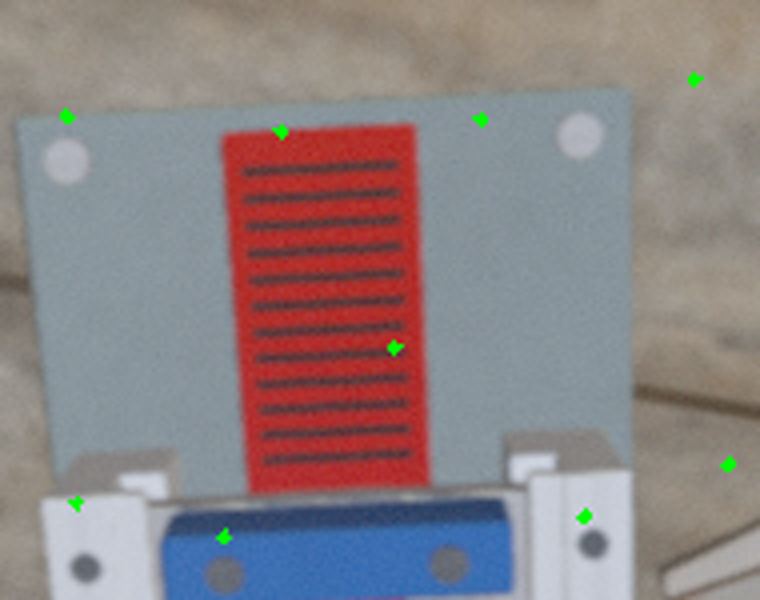

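```bash
sed -i 's/^g0=.*/g0=np.array([[387.5,152.5],[234.3,159.8],[333.5,161.3],[285.5,163.5],[358.3,260.5],[270.8,265]],np.float32)/; s/f1.png/f2.png/' fit.py; python3 fit.py
```

```text
[450.45567012 -28.55021293 343.77815493] 0.007115925197260534
raw [ 5.54723878e+02 -1.40315370e+01  2.23738666e-01] 12.81928127713987 
 [[1.3, -0.8], [-1.9, -0.2], [1.2, 0.1], [-0.6, 0.4], [0.9, 0.4], [-1.7, 0.2]]
sub [ 5.54756259e+02 -1.48763352e+01  2.19336359e-01] 12.567047650900326 
 [[1.2, -0.6], [-1.9, 0.5], [1.4, 0.5], [-0.8, 0.3], [0.3, 0.4], [-0.4, -2.7]]
[[387.5, 152.5], [234.10000610351562, 158.60000610351562], [333.20001220703125, 160.8000030517578], [285.5, 163.3000030517578], [358.29998779296875, 260.5], [268.8999938964844, 267.5]]
top bush [[281.1, 190.7], [277.4, 306.8], [331.3, 295.2]]
```

View pics/f2.png

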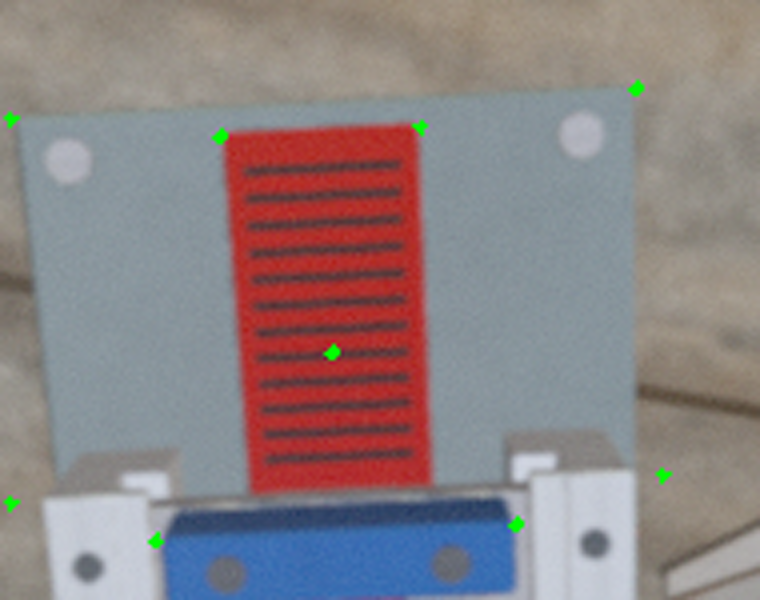

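```bash
cat > go.py <<'E'
from h import *
import sys
V=(554.7,-14.0,.2237)
s=telemetry.sense(); A=rot(s['ee_rot']); P=np.array(s['position'])
c,sn=np.cos(V[2]),np.sin(V[2])
d=P[:2]-V[:2]; print('clock',s['clock'],'jig xy tip',c*d[0]+sn*d[1],-sn*d[0]+c*d[1],'tipz',P[2]-173,'F',s['ft_force'].round(1))
B=np.column_stack([[-sn,c,0],[c,sn,0],[0,0,-1]])
print('rotvec',R.from_matrix(A.T@B).as_rotvec().round(4))
if len(sys.argv)>3:
    x,y,z=map(float,sys.argv[1:4]); T=np.array([V[0]+c*x-sn*y,V[1]+sn*x+c*y,z+173]); print('delta m',(A.T@(T-P)/1000).round(4))
E
python3 go.py -115 0 45
```

```text
clock 3.0333 jig xy tip -104.92334050809566 8.441174184204788 tipz 170.77736136463858 F [-0.3  0.1 -0.6]
rotvec [ 0.0016 -0.0014 -0.0497]
delta m [-0.0091 -0.0098  0.1257]
```

play_rows(
  deltas=[
    [[0.0016,-0.0014,-0.05,-0.009,-0.01,0.04,255],[0.0016,-0.0014,-0.05,-0.009,-0.01,0.08,255],[0.0016,-0.0014,-0.05,-0.009,-0.01,0.11,255],[0.0016,-0.0014,-0.05,-0.009,-0.01,0.126,255],[0.0016,-0.0014,-0.05,-0.009,-0.01,0.126,255],[0.0016,-0.0014,-0.05,-0.009,-0.01,0.126,255],[0.0016,-0.0014,-0.05,-0.009,-0.01,0.126,255]],
  ],
)

```text
clock: 3.62
position: [443.3, -39.3, 219.0]
ee_rot: [0.001, 0.623, 0.782, 0.001]
ft_force: [-0.4, -1.0, -0.1]
finger_gap: -0.001
```

```bash
python3 go.py -115 0 28; python3 - <<'E'
from h import *
p=vision.capture('wrist'); cv2.imwrite('pics/w3.png',p['image'])
E
```

```text
clock 3.6167 jig xy tip -114.22887017686725 0.016527000058172092 tipz 45.99007156888635 F [-0.4 -1.  -0.1]
rotvec [0.0026 0.0006 0.0008]
delta m [-0.     -0.0008  0.018 ]
```

View pics/w3.png

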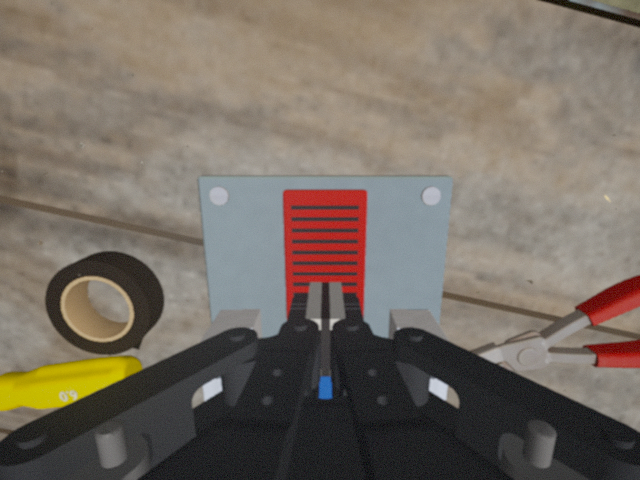

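The fingers are centred over the ribbed pad (325,290), and the rear edge is parallel. Next is the slow descent.

play_rows(
  deltas=[
    [[0.002,0,0,0,0,0.012,255],[0.002,0,0,0,0,0.018,255],[0.002,0,0,0,0,0.018,255],[0.002,0,0,0,0,0.018,255]],
  ],
)

```text
clock: 4.0
position: [443.7, -39.3, 201.8]
ee_rot: [0.001, 0.623, 0.782, 0.001]
ft_force: [-0.4, -0.0, 0.2]
finger_gap: 0.005
```

play_rows(
  deltas=[
    [[0,0,0,0,0,0.002,255],[0,0,0,0,0,0.004,255],[0,0,0,0,0,0.006,255],[0,0,0,0,0,0.006,255],[0,0,0,0,0,0.006,255]],
  ],
)

```text
clock: 4.42
position: [444.2, -39.4, 196.1]
ee_rot: [0.001, 0.623, 0.782, 0.001]
ft_force: [0.7, 1.5, 2.4]
finger_gap: 0.003
```

```bash
python3 go.py -115 0 14.5
```

```text
clock 4.4167 jig xy tip -113.39516740877558 -0.2145627735341975 tipz 23.0781972826515 F [0.7 1.5 2.4]
rotvec [0.0033 0.001  0.0009]
delta m [ 0.0002 -0.0016  0.0086]
```

play_rows(
  deltas=[
    [[0,0,0,0,-0.001,0.003,255],[0,0,0,0,-0.001,0.006,255],[0,0,0,0,-0.001,0.009,255],[0,0,0,0,-0.001,0.009,255],[0,0,0,0,-0.001,0.009,255],[0,0,0,0,-0.001,0.009,255]],
  ],
)

```text
clock: 4.92
position: [443.8, -39.5, 187.4]
ee_rot: [0.002, 0.623, 0.782, 0.002]
ft_force: [1.8, 0.9, 4.5]
finger_gap: 0.004
```

```bash
python3 go.py -96 0 14
```

```text
clock 4.9167 jig xy tip -113.76097150798553 -0.2531746750915538 tipz 14.41238755848488 F [1.8 0.9 4.5]
rotvec [0.0049 0.0012 0.001 ]
delta m [0.0002 0.0178 0.0005]
```

play_rows(
  deltas=[
    [[0.005,0,0,0,0.003,0.0005,255],[0.005,0,0,0,0.006,0.0005,255],[0.005,0,0,0,0.009,0.0005,255],[0.005,0,0,0,0.012,0.0005,255],[0.005,0,0,0,0.014,0.0005,255],[0.005,0,0,0,0.016,0.0005,255],[0.005,0,0,0,0.018,0.0005,255],[0.005,0,0,0,0.02,0.0005,255]],
  ],
)

```text
clock: 5.58
position: [462.6, -35.2, 186.6]
ee_rot: [-0.001, 0.623, 0.782, -0.001]
ft_force: [-5.2, -1.9, 4.2]
finger_gap: -0.002
```

```bash
python3 go.py -81 0 14
```

```text
clock 5.5833 jig xy tip -94.4916845142169 -0.22568003629233147 tipz 13.605116725915735 F [-5.2 -1.9  4.2]
rotvec [-0.0027  0.0007  0.0007]
delta m [ 0.0002  0.0135 -0.0004]
```

play_rows(
  deltas=[
    [[0,0,0,0,0.003,-0.0004,255],[0,0,0,0,0.006,-0.0004,255],[0,0,0,0,0.009,-0.0004,255],[0,0,0,0,0.011,-0.0004,255],[0,0,0,0,0.013,-0.0004,255],[0,0,0,0,0.015,-0.0004,255],[0,0,0,0,0.017,-0.0004,255],[0,0,0,0,0.019,-0.0004,255]],
  ],
)

```text
clock: 6.25
position: [481.2, -31.0, 187.0]
ee_rot: [-0.001, 0.623, 0.782, -0.001]
ft_force: [-5.1, -1.1, 5.6]
finger_gap: 0.005
```

```bash
python3 go.py -60 0 14
```

```text
clock 6.25 jig xy tip -75.43710545009438 -0.23804470830280877 tipz 14.009492113067608 F [-5.1 -1.1  5.6]
rotvec [-0.0032  0.0005  0.0008]
delta m [ 0.0002  0.0154 -0.    ]
```

play_rows(
  deltas=[
    [[0,0,0,0,0.003,0,255],[0,0,0,0,0.006,0,255],[0,0,0,0,0.009,0,255],[0,0,0,0,0.012,0,255],[0,0,0,0,0.015,0,255],[0,0,0,0,0.018,0,255],[0,0,0,0,0.02,0,255],[0,0,0,0,0.022,0,255]],
  ],
)

```text
clock: 6.92
position: [502.8, -26.1, 187.0]
ee_rot: [-0.001, 0.623, 0.782, -0.001]
ft_force: [-5.0, -0.4, 5.7]
finger_gap: 0.002
```

```bash
python3 go.py -41 0 14
```

```text
clock 6.9167 jig xy tip -53.25071999824881 -0.2536159498987356 tipz 14.016799693838152 F [-5.  -0.4  5.7]
rotvec [-0.0034  0.0005  0.0009]
delta m [ 0.0002  0.0123 -0.    ]
```

Now slow, in small steps towards the stops.

play_rows(
  deltas=[
    [[0,0,0,0,0.0015,0,255],[0,0,0,0,0.003,0,255],[0,0,0,0,0.0045,0,255],[0,0,0,0,0.006,0,255],[0,0,0,0,0.007,0,255],[0,0,0,0,0.008,0,255],[0,0,0,0,0.009,0,255],[0,0,0,0,0.01,0,255]],
  ],
)

```text
clock: 7.58
position: [512.6, -23.8, 187.0]
ee_rot: [-0.001, 0.623, 0.782, -0.002]
ft_force: [-5.5, -1.3, 5.9]
finger_gap: 0.001
```

play_rows(
  deltas=[
    [[0,0,0,0,0.0005,0,255],[0,0,0,0,0.001,0,255],[0,0,0,0,0.0015,0,255]],
  ],
)

```text
clock: 7.83
position: [513.6, -23.6, 187.0]
ee_rot: [-0.002, 0.623, 0.782, -0.002]
ft_force: [-7.0, -1.0, 7.8]
finger_gap: -0.001
```

```bash
python3 go.py -41 0 14
```

```text
clock 7.8333 jig xy tip -42.16932233084118 -0.30003984187449717 tipz 14.01141704431484 F [-7.  -1.   7.8]
rotvec [-0.0054 -0.      0.0008]
delta m [0.0003 0.0012 0.    ]
```

play_rows(
  deltas=[
    [[0,0,0,0,0.0005,0,255],[0,0,0,0,0.001,0,255]],
  ],
)

```text
clock: 8.0
position: [514.0, -23.6, 187.0]
ee_rot: [-0.003, 0.623, 0.782, -0.003]
ft_force: [-8.5, -2.3, 9.1]
finger_gap: -0.001
```

play_rows(
  deltas=[
    [[0,0,0,0,0.0005,0,255],[0,0,0,0,0.001,0,255]],
  ],
)

```text
clock: 8.17
position: [514.3, -23.7, 187.1]
ee_rot: [-0.003, 0.624, 0.782, -0.003]
ft_force: [-7.5, -1.6, 8.5]
finger_gap: -0.002
```

play_rows(
  deltas=[
    [[0,0,0,0,0.001,0,255],[0,0,0,0,0.002,0,255],[0,0,0,0,0.003,0,255]],
  ],
)

```text
clock: 8.42
position: [515.2, -23.7, 187.0]
ee_rot: [-0.006, 0.624, 0.782, -0.005]
ft_force: [-12.9, -2.5, 13.1]
finger_gap: -0.004
```

```bash
python3 go.py -41 0 14; python3 - <<'E'
from h import *
p=vision.capture('top'); V=(554.7,-14.0,.2237)
c,s=np.cos(V[2]),np.sin(V[2])
print(nets.spot_in(p,'pine_block'))
for x in (117,83): print(proj(p,[V[0]+c*x,V[1]+s*x,65]))
cv2.imwrite('pics/t4.png',cv2.resize(p['image'][170:315,220:370],None,fx=4,fy=4,interpolation=cv2.INTER_CUBIC))
E
```

```text
clock 8.4167 jig xy tip -40.63146829429016 -0.6955607151552545 tipz 13.98115828160661 F [-12.9  -2.5  13.1]
rotvec [-0.0158 -0.0027 -0.0001]
delta m [ 0.0007 -0.0004 -0.    ]
[{'at': [302.2, 282.5], 'score': 0.68}, {'at': [280.9, 186.9], 'score': 0.51}]
[[279.23578381 184.91509453]]
[[282.1229718  198.19856314]]
```

View pics/t4.png

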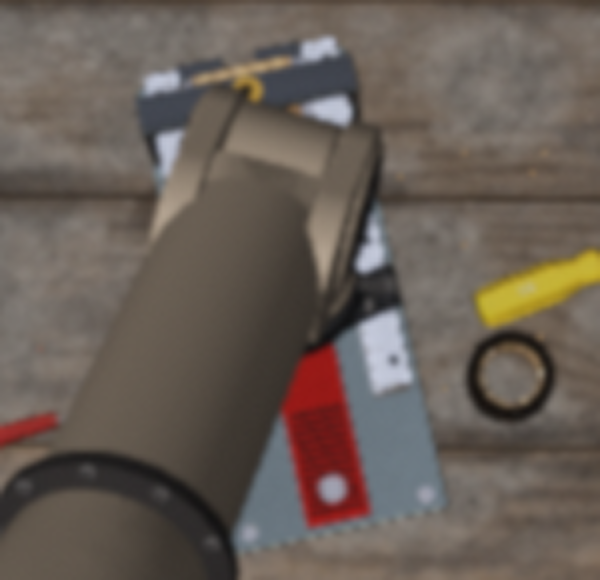

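The wood strip ahead of the bridge (crop 240,60–80) is where the model puts the pine's front edge with the carrier home. The push force has risen to 13 N and the carrier is blocked. I'll back off while the bar stays held, then rise.

play_rows(
  deltas=[
    [[0,0,0,0,-0.001,0,255],[0,0,0,0,-0.002,0,255],[0,0,0,0,-0.004,0,255],[0,0,0,0,-0.006,0,255],[0,0,0,0,-0.006,0,255]],
  ],
)

```text
clock: 8.93
position: [511.1, -24.6, 188.0]
ee_rot: [-0.004, 0.624, 0.782, -0.003]
ft_force: [2.6, 1.0, 2.8]
finger_gap: 0.004
```

```bash
python3 go.py -48 0 14
```

```text
clock 8.9333 jig xy tip -44.868281289920176 -0.6951999321412128 tipz 15.028124934304515 F [2.6 1.  2.8]
rotvec [-0.0101 -0.0015  0.0004]
delta m [ 0.0007 -0.0031  0.0011]
```

Clear of the face. Now a slow straight rise.

play_rows(
  deltas=[
    [[0,0,0,0,-0.003,0,255],[0,0,0,0,-0.003,-0.003,255],[0,0,0,0,-0.003,-0.006,255],[0,0,0,0,-0.003,-0.009,255],[0,0,0,0,-0.003,-0.012,255],[0,0,0,0,-0.003,-0.02,255],[0,0,0,0,-0.003,-0.04,255],[0,0,0,0,-0.003,-0.07,255]],
  ],
)

```text
clock: 9.6
position: [506.4, -25.2, 256.1]
ee_rot: [-0.007, 0.624, 0.782, -0.007]
ft_force: [0.0, 0.6, -0.1]
finger_gap: -0.001
```

play_rows(
  deltas=[
    [[0,0,0,0,-0.03,-0.04,255],[0,0,0,0,-0.06,-0.08,255],[0,0,0,0,-0.09,-0.12,255],[0,0,0,0,-0.09,-0.12,255],[0,0,0,0,-0.09,-0.12,255],[0,0,0,0,-0.09,-0.12,255]],
  ],
)

```text
clock: 10.1
position: [420.4, -45.3, 378.6]
ee_rot: [-0.007, 0.624, 0.781, -0.006]
ft_force: [0.4, 0.3, -0.3]
finger_gap: -0.0
```

```bash
python3 - <<'E'
from h import *
s=telemetry.sense(); p=vision.capture('wrist'); print(s['position'],s['ft_force'])
V=(554.7,-14.0,.2237); c,sn=np.cos(V[2]),np.sin(V[2])
J=np.array([[-160,20,25.5],[-160,-20,25.5],[-160,20,19.5],[-160,-20,19.5],[-30,35,55],[-30,-35,55],[-14,35,55],[-14,-35,55]],float)
W=J@np.array([[c,sn,0],[-sn,c,0],[0,0,1]])+[V[0],V[1],0]
u=proj(p,W,s); print(u.round(1).tolist())
a=vision.capture('scene')
us=proj(a,W); print(us.round(1).tolist())
im=p['image'].copy()
for q in u: cv2.circle(im,tuple(np.round(q*8).astype(int).tolist()),10,(0,255,0),-1,shift=3)
L=cv2.resize(im,(400,300)); L=im[100:400,170:470]
S=cv2.resize(a['image'][200:320,215:355],(700,600),interpolation=cv2.INTER_CUBIC)[:, :]
out=np.zeros((600,800,3),np.uint8); out[:400,:400]=cv2.resize(L,(400,400)); out[:343,400:]=cv2.resize(S,(400,343))
cv2.imwrite('pics/end.png',out)
E
```

```text
[420.40533944 -45.31246619 378.63283632] [ 0.43831913  0.29191347 -0.30065324]
[[345.8, 204.4], [302.7, 204.4], [345.4, 203.5], [303.1, 203.6], [361.9, 346.9], [287.1, 347.1], [361.4, 362.1], [287.6, 362.3]]
[[235.5, 284.8], [248.1, 292.7], [235.7, 286.7], [248.2, 294.7], [269.8, 245.2], [291.8, 257.6], [274.3, 242.1], [296.3, 254.3]]
```

View pics/end.png

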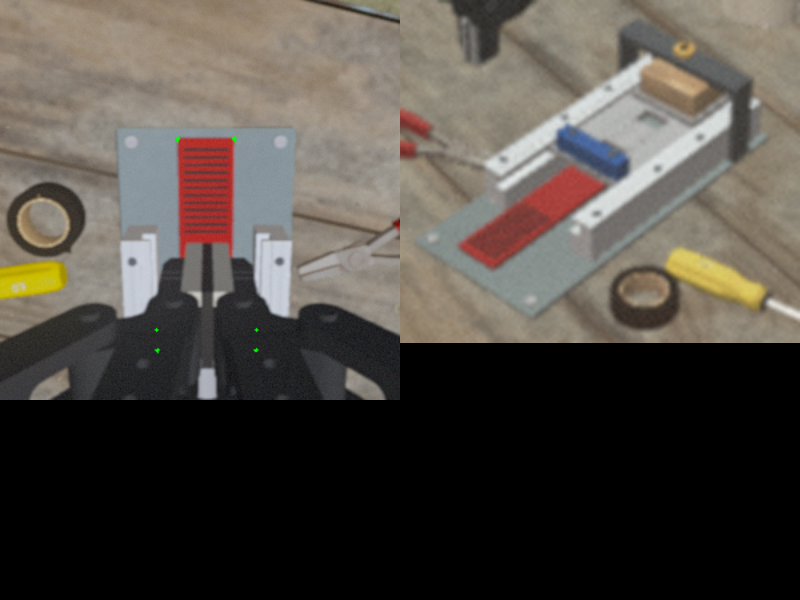

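In the scene crop the blue block sits within about a pixel of the modelled home position, and the pine is under the bridge. I'll check that the bar is up by comparing its pad with the initial picture, after moving the arm aside.

play_rows(
  deltas=[
    [[0,0,0,0.04,0,0,255],[0,0,0,0.08,0,0,255],[0,0,0,0.12,0,0,255],[0,0,0,0.16,0,0,255],[0,0,0,0.2,0,0,255],[0,0,0,0.24,0,0,255],[0,0,0,0.27,0,0,255],[0,0,0,0.27,0,0,255]],
  ],
)

```text
clock: 10.87
position: [357.9, 226.1, 375.5]
ee_rot: [-0.01, 0.618, 0.786, -0.009]
ft_force: [-0.7, -0.3, 0.2]
finger_gap: -0.001
```

```bash
python3 - <<'E'
from h import *
a=vision.capture('scene'); t=vision.capture('top')
A0=cv2.imread('pics/scene0.png'); 
V=(554.7,-14.0,.2237); c,sn=np.cos(V[2]),np.sin(V[2])
def W(J): return np.array(J,float)@np.array([[c,sn,0],[-sn,c,0],[0,0,1]])+[V[0],V[1],0]
print('pad shift expected for 6mm:',np.diff(proj(a,W([[-130,0,25.5],[-130,0,19.5]])),axis=0))
def red(im): 
    b,g,r=[im[...,i].astype(float) for i in range(3)]; return np.clip(r-np.maximum(b,g),0,None)
def sh(i0,i1,box):
    x0,x1,y0,y1=box; T=red(i0)[y0:y1,x0:x1].astype(np.float32); S=red(i1)[y0-6:y1+6,x0-6:x1+6].astype(np.float32)
    k=4; T,S=[cv2.resize(q,None,fx=k,fy=k,interpolation=cv2.INTER_CUBIC) for q in (T,S)]
    m=cv2.minMaxLoc(cv2.matchTemplate(S,T,cv2.TM_CCOEFF_NORMED)); return (m[3][0]/k-6,m[3][1]/k-6,m[1])
print('bar rear shift',sh(A0,a['image'],(228,252,276,298)))
cr=lambda p,b:cv2.resize(p[b[2]:b[3],b[0]:b[1]],(400,400),interpolation=cv2.INTER_CUBIC)
print('top slot/tooth',proj(t,W([[0,0,35]])))
cv2.imwrite('pics/end2.png',np.hstack([cr(t['image'],(230,350,180,300)),cr(a['image'],(220,340,190,310))]))
for k in ('pliers','black_tape','yellow_screwdriver'): print(k,[np.round(d['at']).tolist() for d in nets.spot_in(t,k)][:1])
E
```

```text
pad shift expected for 6mm: [[0.11697562 1.95611593]]
bar rear shift (0.0, 0.0, 0.9991738796234131)
top slot/tooth [[289.74991108 233.58224838]]
pliers [[233.0, 273.0]]
black_tape [[353.0, 264.0]]
yellow_screwdriver [[357.0, 242.0]]
```

View pics/end2.png

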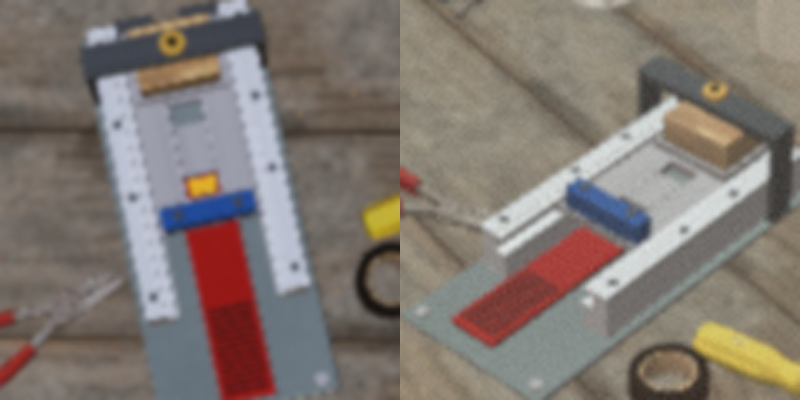

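The yellow tooth shows in the rear slot (crop 203,185), the front slot (187,110) is empty, the bar is back at its starting height (0.0 px shift), and the pine is in its tray under the bridge. Handing in.

```bash
python3 -c "
from plant import telemetry,order
print(telemetry.sense()['clock']); print(order.finish_job())"
```

```text
11.1167
the job is handed in; nothing more can be done
None
```

The carrier is home under the drill guide and locked by the latch. The job was handed in at about 11 s on the robot clock; no verdict was reported.

**What I did:** With the fingers shut, I pressed the latch bar about 11 mm down on the ribbed pad. The force there was about 4.5 N, which fits the spring. Holding it down, I slid the carrier forward by its blue block at about 5 N until it was blocked at the stops, where the push had risen to about 13 N. I then backed the fingers a few millimetres off the block with the bar still held, rose straight up and moved the arm aside.

**Last checks:**
- **Latch:** the yellow tooth shows in the rear slot. The bar's picture shift against the start was 0.0 px, where a bar still 6 mm down would have shown about 2 px, so it is fully up.
- **Carrier and pine:** the blue block lay within about 1 to 2 px (2 to 4 mm) of the modelled home position, judged by eye. The pine block is in its tray under the bridge.
- **Tools and tape:** all look unmoved in the pictures. The network put the tape's centre 9 px from its first reading, but the tape is still near (347,264), where I marked it in the first picture, so I took that as detector noise.
- **Known disagreement:** the jig fit was about 2 % off in scale (1 to 2 px), but the forces at contact agreed with the heights I used.

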